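# Reset a flow valve: shut it to the stop, back off two turns, keep hold

### The arm

A 6-joint arm with a two-finger parallel gripper is mounted at the origin on a cart in front of the work surface, level with it; the furniture and walls round the work are solid. World frame = base frame: x ahead of the robot, y to its left, z up, the work surface at z = 0. Lengths are in m, angles in degrees, forces in N, time in s.
With the tool pointing down it reaches from about 0.4 to 0.825 m from the base axis. Payload 7 kg.
Tool frame: the origin (TCP) lies between the finger pads; the fingertips stand 11 mm ahead of it and the grasp point (between the pads) lies 8 mm behind it (r.tcp_to_tips is the distance from the TCP to the fingertips, in m); x points along the fingers, y is the direction in which the jaws open and shut, and the axes are right-handed (so a half turn about x gives the same grasp; the last joint's range is limited). The gripper opens to 88 mm and grips with 3 to 60 N. Pads are 19 mm wide; open, the fingers measure 130 mm over their backs; the gripper's body (78 mm by 193 mm) begins 47 mm behind the grasp point.
Start: joints at [89.043, 20.546, 0.682, 0, -70.136, -16.507], TCP at [0.203, 0.644, 0.238] pointing down, gripper open.
Joint ranges: [-176.03, 176.03], [-82.01, 121.73], [-58.28, 71.71], [-173.87, 95.51], [-174.79, -0.11], [-173.66, 173.66]. Speed limits (degrees/s): [136.94, 136.94, 172.46, 180, 180, 180].

### API

Orientations are given as [roll, pitch, yaw] about the fixed x, y, z axes, in that order (R = Rz(yaw) Ry(pitch) Rx(roll)).
In Python, from plant import r gives the robot as it stands.
- The arm moves only by the tool arm_command, never from a script. Its argument "plan" is a list of rows, each an object of numbers: "dx", "dy", "dz": the shift along the tool's x, y, z each as a share of 0.02 m, from -1 to 1; "wx", "wy", "wz": the turn, a rotation vector about the tool's x, y, z each as a share of 0.08 rad, from -1 to 1. In form: [{"dx": .., "dy": .., "dz": .., "wx": .., "wy": .., "wz": ..}, ...]. A call has 1 to 20 rows; each row shifts and turns the pose as measured when the row begins, along the tool's axes as they then stand; what a row does not reach is not made up. A row lasts 1/12 s, in which the tool goes at most 41.7 mm and 7.16 degrees, less where a joint would pass 70% of its speed; a pose out of reach is approached as far as the arm can. A call with a number of a shift or a turn outside -1 to 1 is refused whole. A call with a gripper value outside its range is refused whole. "fingers" is the closure, from -1 (fully open) to 1 (shut), so that 0 is half open, set as the call begins (left out, the last holds). The fingers move at their own pace and stop on an object; "force" is the grip in N (left out, the last holds). Time passes only in rows, so rows that do not move let the fingers close. It gives the time, the measured TCP pose, the force and the opening at its end, in the units of the state.
- r.get_state(): the state, without advancing time (a new reading comes with each control period).
- r.capture(name): name is "scene" or "side" or "wrist"; returns (picture, depth): 400x640x3 uint8, red, green, blue; 400x640 float32, m along the optical axis (not along the pixel's ray), 0 where there is no reading.
- r.camera_model(name): a dict with "vertical_fov" (degrees; the focal length in pixels is half the picture's height over the tangent of half this angle, whatever the lens; pixels are square), "cx", "cy" (the principal point, pixels), "dist" ([k1, k2, p1, p2, k3] as OpenCV has them; the pictures are not rectified), "R" (3x3) and "t" (3): a world point X has camera coordinates R X + t. Camera axes: x right, y down, z forward; pixel columns grow to the right and rows downward; lengths in m; the calibration is good to about 2 mm. A picture is of the moment at which its call begins: read the wrist's pose just before it. camera_model takes no time and is no camera call; for the wrist camera it gives the pose at the moment of the call.
- r.close_job(): hands the job in, once; it reports no verdict.
Trained networks look in the newest picture that a camera, given by its name, has taken for a name from the list of things; names that differ only in an ending like _2 or _b are one class to them, and where a whole thing is asked for, a point or a joint stands for the part that bears it (a point fixed in the world has none). Each returns a list of dicts, best first, with "score" (0 to 1); they miss things now and then, are a little off and sometimes report something else, mostly with a low value. They report only what shows in the picture. A call takes as long as a camera call.
- r.cut_out(camera, query): "mask" (400x640 bool, what is visible of it) and "bbox" ([left, top, width, height] in pixels, round what is visible of it).
- r.spot_point(camera, query): "centre" ([column, row] in pixels: a listed point, or the origin of a listed thing).
The state is a dict: "time_s": time; "joints": joint angles; "qd": joint speeds; "joint_torque": joint torques, N m; "tcp_pos": TCP position; "eef_rot": TCP orientation; "contact_force": force on the tool from outside, world axes, zero at the start; "moment": the same for the moment, N m; "gripper_width": finger opening in m.
Only numpy, scipy, OpenCV 4.12 (cv2) and the standard library are available. Lean on these libraries where they do the work, as an engineer would, in place of code of your own. Each camera call takes 0.05 s, during which the arm holds its last target.

### The job

Set the small flow valve on the worktop: turn its hand wheel clockwise by the crank handle until the valve is shut against its stop, then back it off counter-clockwise by exactly two full turns. Finish while still gripping the handle with the wheel standing still there: do not let go at the end. Leave the V block and the steel cup beside the valve where they are.

Things in the scene. Friction and masses are not known exactly. Their poses are not given: they have to be found in the camera images.
- valve: Brass flow valve bolted to a grey foot plate (100 x 90 x 10 mm) that is fixed to the worktop. Origin: centre of the plate's underside, on the worktop, on the wheel's upright axis. Its x axis points away from the red mark painted on the plate; blanked ports stick out 61 mm to both sides along its y. Stands at varying places and is turned by up to 0.4 rad.
- wheel_hub (a point): Middle of the blue three-spoke hand wheel, on its upright turning axis, 94 mm above the worktop. The rim is a ring of 50 mm radius made of 12 mm bar, its top 100 mm above the worktop; the hub nut ends 104 mm above the worktop.
- valve_wheel (a joint): Angle of the hand wheel in rad, counted over several turns: 0 is shut hard against the stop, with the crank handle straight over the red mark (towards the valve's own -x); it grows counter-clockwise seen from above (opening) and one turn is 6.283. It starts between 1.05 and 1.5 turns open and can open to three turns. The wheel turns with a light even drag (0.1 N m, about 2 N at the handle) and stays where it is left.
- valve_handle: Black upright crank handle on the wheel's rim, a round grip of 22 mm diameter and 54 mm height, 50 mm from the wheel's axis. Origin: middle of the grip, on its own axis, 132.5 mm above the worktop (grip from 105.5 to 159.5 mm). It revolves freely on its pin, so a hand that grips it can go round with the wheel without turning.
- v_block: Ground steel V block, 62 x 57 x 35 mm; origin: centre of its underside. Stays where it is.
- steel_cup: Open steel cup, 64 mm across, 47 mm high; origin: centre of its underside. Stays where it is.

How it is judged:
By the outcome, as a careful person would: the job done as asked, in the order asked, and still so for the second after the job is handed in, while the arm keeps its last pose, push and grip.
It also fails if it takes over 64 s, if anything falls off the work surface, if the arm or the gripper's body presses on something with over 40 N, if the wrist force passes 120 N, or if a joint passes its speed limit or range.

## Working session

There is one attempt and no reset: what is moved stays moved. The work goes in short steps, Python scripts to look and compute and a tool call to move; the robot and the scene stay as the last step left them, time stands still between calls to the robot, and variables do not carry over. Pictures are saved under pics/ and viewed, and the job is handed in when it is done.

Besides the shell and the picture viewer there is one more tool, called after ">>>" as a command line: name --argument value ..., lists and objects as JSON in quotes. arm_command: Moves the arm, as the interface text tells. Shift numbers are shares of 0.02 m and turn numbers shares of 0.08 rad, none past 1 either way. Its arguments: {"type":"object","properties":{"plan":{"type":"array","items":{"type":"object","properties":{"dx":{"type":"number"},"dy":{"type":"number"},"dz":{"type":"number"},"wx":{"type":"number"},"wy":{"type":"number"},"wz":{"type":"number"}}}},"fingers":{"type":"number"},"force":{"type":"number"}},"required":["plan"]}

```bash
ls; mkdir -p pics; cat > h.py <<'E'
import numpy as np, cv2, json
from plant import r
def K(cam):
    f=200/np.tan(np.radians(cam['vertical_fov'])/2)
    return np.array([[f,0,cam['cx']],[0,f,cam['cy']],[0,0,1]])
def atz(cam,uv,z):
    p=cv2.undistortPoints(np.array([[uv]],float),K(cam),np.array(cam['dist'],float))[0,0]
    R=np.array(cam['R']);t=np.array(cam['t'])
    d=R.T@np.array([p[0],p[1],1]);c=-R.T@t
    return c+d*(z-c[2])/d[2]
def save(n,im):
    cv2.imwrite('pics/'+n+'.png',im[:,:,::-1])
E
python3 - <<'E'
from h import *
s=r.get_state(); print(s)
for n in ['scene','side','wrist']:
    cam=r.camera_model(n)
    im,d=r.capture(n); save(n+'0',im)
    print(n,cam['vertical_fov'],cam['dist'],-np.array(cam['R']).T@np.array(cam['t']))
    for q,z in [('wheel_hub',.094),('valve_handle',.1325),('valve',0)]:
        for o in r.spot_point(n,q)[:2]:
            print(n,q,o['score'],o['centre'],atz(cam,o['centre'],z))
print(r.get_state()['time_s'])
E
```

```text
pics
{'time_s': 0.0, 'joints': array([ 8.90441072e+01,  2.05893502e+01,  6.33738540e-01, -2.00495759e-02,
       -7.01342350e+01, -1.65059154e+01]), 'qd': array([-0.01029045,  0.01708932, -0.02597918, -0.0094688 , -0.02888781,
       -0.09621057]), 'joint_torque': array([ 1.92509484e-03, -5.82718456e+01,  2.93036610e+01,  6.99671879e+00,
        6.81074336e-03, -1.57251966e-04]), 'tcp_pos': array([0.20244171, 0.64344128, 0.23664614]), 'eef_rot': array([  94.65975277,   89.90819697, -102.8088835 ]), 'contact_force': array([-0.66033187,  0.17239603,  0.43825567]), 'moment': array([ 0.0052251 , -0.00558673, -0.0238857 ]), 'gripper_width': 0.08763360908759643}
scene 43.5427072231336 [0.05304272 0.         0.         0.         0.        ] [-0.21994305  0.56761718  0.48289082]
scene wheel_hub 0.94 [354.2, 197.9] [0.52002978 0.13652277 0.094     ]
scene wheel_hub 0.43 [355.6, 276.8] [0.2874282  0.26424321 0.094     ]
scene valve_handle 0.57 [354.8, 278.8] [0.23371977 0.29737601 0.1325    ]
scene valve_handle 0.54 [359.6, 169.5] [0.55807563 0.10514408 0.1325    ]
scene valve 0.76 [354.8, 240.6] [0.52174509 0.12992262 0.        ]
side 46.20467293168285 [-0.11854258  0.          0.          0.          0.        ] [ 0.34127954 -0.49040563  0.57872157]
side wheel_hub 0.87 [342.4, 213.5] [0.5317424  0.13541232 0.094     ]
side valve_handle 0.75 [364.6, 205.4] [0.55792628 0.09818064 0.1325    ]
side valve 0.7 [338.7, 257.4] [0.52491349 0.12844761 0.        ]
wrist 66.69712197009083 [-0.0189427  0.         0.         0.         0.       ] [0.26825324 0.62390863 0.3860355 ]
0.6
```

View pics/scene0.png

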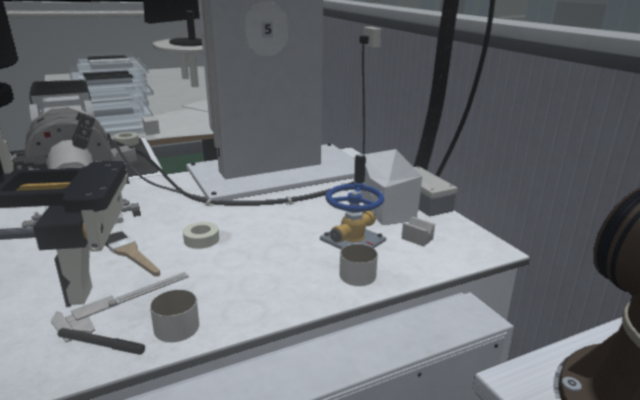

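View pics/side0.png

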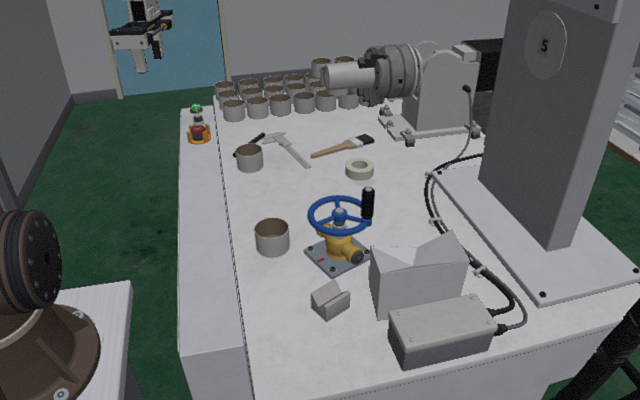

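View pics/wrist0.png

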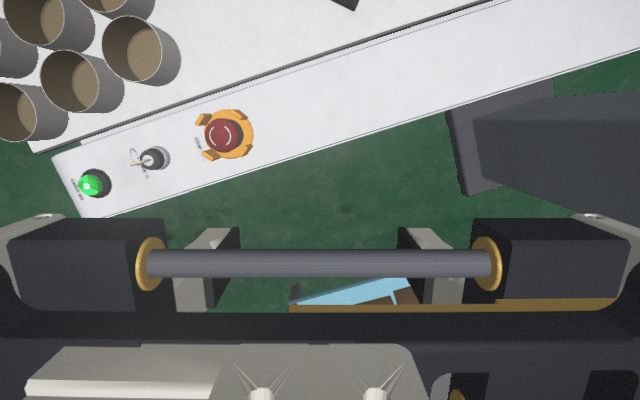

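The side view shows the valve with its blue wheel at about (340,213), the handle at (368,204) and the red mark at (322,261). The cup is at (271,237) and the small V block at (330,298). A taller white fixture and a column stand beside it. Next I'll measure obstacle heights and the red mark.

```bash
cat > a.py <<'E'
from h import *
def cloud(n):
    cam=r.camera_model(n); im,d=r.capture(n)
    v,u=np.mgrid[0:400,0:640]
    p=cv2.undistortPoints(np.stack([u.ravel(),v.ravel()],1).astype(float)[:,None],K(cam),np.array(cam['dist'],float))[:,0]
    z=d.ravel(); X=np.c_[p*z[:,None],z]; R=np.array(cam['R']);t=np.array(cam['t'])
    W=(X-t)@R; W[z==0]=np.nan
    return im,W.reshape(400,640,3)
H=np.full((16,16),0.)
for n in ['scene','side']:
    im,W=cloud(n); f=W.reshape(-1,3); f=f[~np.isnan(f[:,0])]
    ix=np.floor((f[:,0]-0.35)/0.025).astype(int); iy=np.floor((f[:,1]+0.1)/0.025).astype(int)
    ok=(ix>=0)&(ix<16)&(iy>=0)&(iy<16)&(f[:,2]>-.02)
    np.maximum.at(H,(ix[ok],iy[ok]),f[ok,2])
    rr=im.astype(int); C=np.array([.526,.134])
    red=(rr[...,0]>rr[...,1]+60)&(rr[...,0]>rr[...,2]+60)&(np.abs(rr[...,1]-rr[...,2])<40)&(np.hypot(W[...,0]-C[0],W[...,1]-C[1])<.09)
    print(n,'red',red.sum(), np.argwhere(red).mean(0), np.nanmedian(W[red],0))
    cam=r.camera_model(n); vu=np.argwhere(red).mean(0); print(atz(cam,vu[::-1],.01))
    blue=(rr[...,2]>rr[...,0]+50)&(np.hypot(W[...,0]-C[0],W[...,1]-C[1])<.09)
    B=W[blue]; B=B[(B[:,2]>.085)&(B[:,2]<.105)]
    rad=np.hypot(*(B[:,:2]-C).T); B=B[rad>.035]
    A=np.c_[2*B[:,:2],np.ones(len(B))]; s=np.linalg.lstsq(A,(B[:,:2]**2).sum(1),rcond=None)[0]
    print('rim fit',s[:2],np.sqrt(s[2]+s[0]**2+s[1]**2),np.median(B[:,2]),len(B))
    blk=(rr.max(2)<50)&(W[...,2]>.112)&(W[...,2]<.165)&(np.hypot(W[...,0]-C[0],W[...,1]-C[1])<.08)
    print('handle',blk.sum(),np.nanmedian(W[blk],0),np.nanmax(W[blk][:,2],initial=0))
    for q in ['valve_handle','wheel_hub']:
        print(q,[(o['score'],o['centre']) for o in r.spot_point(n,q)[:2]])
print('cols y from -0.1 step .025; rows x from .35')
print((H*1000).astype(int))
E
python3 a.py
```

```text
scene red 0 [nan nan] [nan nan nan]
[nan nan nan]
rim fit [0.52118164 0.13512915] 0.04889081009838463 0.09902112858799132 345
handle 174 [0.55473048 0.10786032 0.13602536] 0.15841306932760624
valve_handle [(0.65, [357.3, 170.4])]
wheel_hub [(0.87, [354.2, 196.4])]
side red 12 [259.5 320.5] [0.48854037 0.11889527 0.01087043]
[0.48857947 0.1202599  0.01      ]
rim fit [0.52426544 0.12979692] 0.0491421710487377 0.09901827945329218 764
handle 307 [0.5599256  0.09320322 0.13894767] 0.1613532039679363
valve_handle [(0.92, [367.6, 205.3]), (0.22, [273.7, 247.0])]
wheel_hub [(0.78, [341.2, 213.4])]
cols y from -0.1 step .025; rows x from .35
[[  3   3   3   3   3   3   3   3   3   3   3   4   4   2   2   2]
 [  4   3   3   3   3   2   3   4   3   3  48  48  47   2   2   2]
 [  3   3   3   3   3   2   3   4   3   4  48   0  49   1   2   2]
 [  3   3   3   3  37  32   3   3   3   4  47  47  48   2   2   2]
 [  3   3   3  37  37  38   4   3 101 101 100   2   2   2   3   2]
 [  3   3   3  37  38  38   7 101 101 101 101 100   3   1   2   2]
 [  3   3   3   3  37  20   4 101 104 105 101 101   2   
[... 246 characters left out ...]
  1   4   3   2   2   2   2   2]
 [ 63 115 116 103  98  95   0   2   1   4   3   2   3   2   2   1]
 [ 63 119 119 116 114 108   0   1   3   3   4   2   2   3   2   3]
 [ 63  62   0 116 116 114   1   0   2   4   4   3   2   2   3   3]
 [ 35   2   2   3   3   0   2   0   1   3   4   8   2   3   2   2]
 [ 32  24   3   3  15  13  13  11  11  13  13  15  12  11   8   2]]a.py:17: RuntimeWarning: Mean of empty slice.
  print(n,'red',red.sum(), np.argwhere(red).mean(0), np.nanmedian(W[red],0))
  ret = um.true_divide(
  return np.nanmean(a, axis, out=out, keepdims=keepdims)
a.py:18: RuntimeWarning: Mean of empty slice.
  cam=r.camera_model(n); vu=np.argwhere(red).mean(0); print(atz(cam,vu[::-1],.01))
```

```bash
cat >> h.py <<'E'
from scipy.spatial.transform import Rotation as Ro
def tool(target=None):
    s=r.get_state(); R=Ro.from_euler('xyz',s['eef_rot'],degrees=True).as_matrix()
    print('t',s['time_s'],'p',s['tcp_pos'].round(4),'F',s['contact_force'].round(1),'w',round(s['gripper_width'],4)); 
    print('axes cols\n',R.round(3),'joints',s['joints'].round(0))
    if target is not None: print('units',((R.T@(np.array(target)-s['tcp_pos']))/.02).round(2))
    return s,R
E
python3 -c "
from h import *
tool([.535,.12,.225])"
```

```text
t 0.9 p [0.2026 0.6438 0.2375] F [-1.   0.4 -0.3] w 0.0878
axes cols
 [[-0.    -0.3   -0.954]
 [-0.    -0.954  0.3  ]
 [-1.     0.     0.   ]] joints [ 89.  21.   1.  -0. -70. -17.]
units [  0.63  20.   -23.72]
```

>>> arm_command --plan '[{"dy": 0.5,"dz": -0.6},{"dy": 0.8,"dz": -0.95},{"dy": 0.8,"dz": -0.95},{"dy": 0.8,"dz": -0.95},{"dy": 0.8,"dz": -0.95},{"dy": 0.8,"dz": -0.95},{"dy": 0.8,"dz": -0.95},{"dy": 0.8,"dz": -0.95},{"dy": 0.8,"dz": -0.95},{"dy": 0.8,"dz": -0.95},{"dy": 0.8,"dz": -0.95},{"dy": 0.8,"dz": -0.95},{"dy": 0.8,"dz": -0.95},{"dy": 0.8,"dz": -0.95},{"dy": 0.8,"dz": -0.95},{"dy": 0.8,"dz": -0.95},{"dy": 0.8,"dz": -0.95},{"dy": 0.8,"dz": -0.95},{"dy": 0.5,"dz": -0.6},{}]' --fingers -1

```text
schema error: expected keys dx, dy, dz, wx, wy, wz
```

```bash
python3 -c "
from h import *
tool([.535,.12,.225])"
```

```text
t 0.9 p [0.2026 0.6438 0.2375] F [-1.   0.4 -0.3] w 0.0878
axes cols
 [[-0.    -0.3   -0.954]
 [-0.    -0.954  0.3  ]
 [-1.     0.     0.   ]] joints [ 89.  21.   1.  -0. -70. -17.]
units [  0.63  20.   -23.72]
```

All six keys are needed in every row.

>>> arm_command --plan '[{"dx": 0,"dy": 0.5,"dz": -0.6,"wx": 0,"wy": 0,"wz": 0},{"dx": 0,"dy": 0.8,"dz": -0.95,"wx": 0,"wy": 0,"wz": 0},{"dx": 0,"dy": 0.8,"dz": -0.95,"wx": 0,"wy": 0,"wz": 0},{"dx": 0,"dy": 0.8,"dz": -0.95,"wx": 0,"wy": 0,"wz": 0},{"dx": 0,"dy": 0.8,"dz": -0.95,"wx": 0,"wy": 0,"wz": 0},{"dx": 0,"dy": 0.8,"dz": -0.95,"wx": 0,"wy": 0,"wz": 0},{"dx": 0,"dy": 0.8,"dz": -0.95,"wx": 0,"wy": 0,"wz": 0},{"dx": 0,"dy": 0.8,"dz": -0.95,"wx": 0,"wy": 0,"wz": 0},{"dx": 0,"dy": 0.8,"dz": -0.95,"wx": 0,"wy": 0,"wz": 0},{"dx": 0,"dy": 0.8,"dz": -0.95,"wx": 0,"wy": 0,"wz": 0},{"dx": 0,"dy": 0.8,"dz": -0.95,"wx": 0,"wy": 0,"wz": 0},{"dx": 0,"dy": 0.8,"dz": -0.95,"wx": 0,"wy": 0,"wz": 0},{"dx": 0,"dy": 0.8,"dz": -0.95,"wx": 0,"wy": 0,"wz": 0},{"dx": 0,"dy": 0.8,"dz": -0.95,"wx": 0,"wy": 0,"wz": 0},{"dx": 0,"dy": 0.8,"dz": -0.95,"wx": 0,"wy": 0,"wz": 0},{"dx": 0,"dy": 0.8,"dz": -0.95,"wx": 0,"wy": 0,"wz": 0},{"dx": 0,"dy": 0.8,"dz": -0.95,"wx": 0,"wy": 0,"wz": 0},{"dx": 0,"dy": 0.8,"dz": -0.95,"wx": 0,"wy": 0,"wz": 0},{"dx": 0,"dy": 0.5,"dz": -0.6,"wx": 0,"wy": 0,"wz": 0},{"dx": 0,"dy": 0,"dz": 0,"wx": 0,"wy": 0,"wz": 0}]' --fingers -1

```text
time_s: 2.57
tcp_pos: [0.456, 0.2351, 0.2388]
eef_rot: [-115.0, 89.7, 47.7]
contact_force: [0.2, -0.1, 0.1]
gripper_width: 0.0872
```

```bash
python3 -c "
from h import *
tool([.535,.12,.225])"
```

```text
t 2.5667 p [0.456  0.2351 0.2388] F [ 0.2 -0.1  0.1] w 0.0872
axes cols
 [[ 0.003 -0.298 -0.955]
 [ 0.004 -0.955  0.298]
 [-1.    -0.005 -0.002]] joints [ 49.   5. -20.   0. -65.  23.]
units [ 0.68  4.32 -5.48]
```

>>> arm_command --plan '[{"dx": 0,"dy": 0.6,"dz": -0.8,"wx": 0,"wy": 0,"wz": 0},{"dx": 0,"dy": 0.6,"dz": -0.8,"wx": 0,"wy": 0,"wz": 0},{"dx": 0,"dy": 0.6,"dz": -0.8,"wx": 0,"wy": 0,"wz": 0},{"dx": 0,"dy": 0.6,"dz": -0.8,"wx": 0,"wy": 0,"wz": 0},{"dx": 0,"dy": 0.6,"dz": -0.8,"wx": 0,"wy": 0,"wz": 0},{"dx": 0,"dy": 0.6,"dz": -0.8,"wx": 0,"wy": 0,"wz": 0},{"dx": 0,"dy": 0.6,"dz": -0.8,"wx": 0,"wy": 0,"wz": 0},{"dx": 0,"dy": 0.5,"dz": -0.7,"wx": 0,"wy": 0,"wz": 0},{"dx": 0,"dy": 0,"dz": 0,"wx": 0,"wy": 0,"wz": 0}]'

```text
time_s: 3.32
tcp_pos: [0.5504, 0.1005, 0.2401]
eef_rot: [-117.2, 89.5, 45.5]
contact_force: [-0.2, 0.0, 0.2]
gripper_width: 0.0879
```

```bash
cat > w.py <<'E'
from h import *
import sys
n=sys.argv[1]
s,R=tool()
for c in ['wrist','side','scene']:
    cam=r.camera_model(c); im,d=r.capture(c); save(n+c,im)
    for q,z in [('wheel_hub',.094),('valve_handle',.1325)]:
        for o in r.spot_point(c,q)[:1]:
            print(c,q,o['score'],o['centre'],atz(cam,o['centre'],z).round(4))
E
python3 w.py b
```

```text
t 3.3167 p [0.5504 0.1005 0.2401] F [-0.2  0.   0.2] w 0.0879
axes cols
 [[ 0.006 -0.297 -0.955]
 [ 0.007 -0.955  0.298]
 [-1.    -0.008 -0.004]] joints [ 30.   9. -14.  -0. -66.  42.]
wrist wheel_hub 0.92 [299.2, 224.2] [0.5227 0.1321 0.094 ]
wrist valve_handle 0.84 [311.1, 183.5] [0.5669 0.1039 0.1325]
side wheel_hub 0.79 [341.8, 215.6] [0.5291 0.1298 0.094 ]
side valve_handle 0.59 [367.2, 203.5] [0.5638 0.1022 0.1325]
scene wheel_hub 0.63 [354.4, 196.7] [0.5246 0.1335 0.094 ]
scene valve_handle 0.6 [359.3, 170.5] [0.5537 0.1083 0.1325]
```

View pics/bwrist.png

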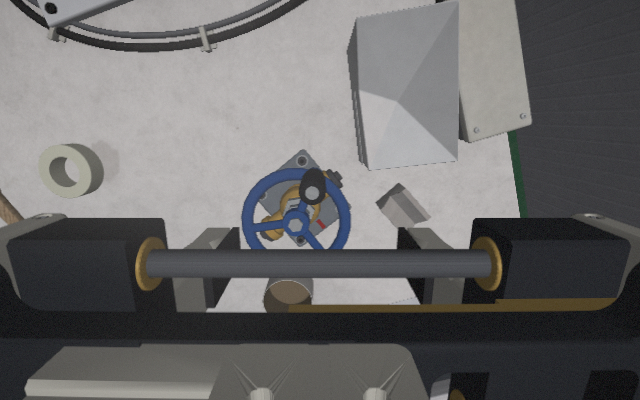

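View pics/bside.png

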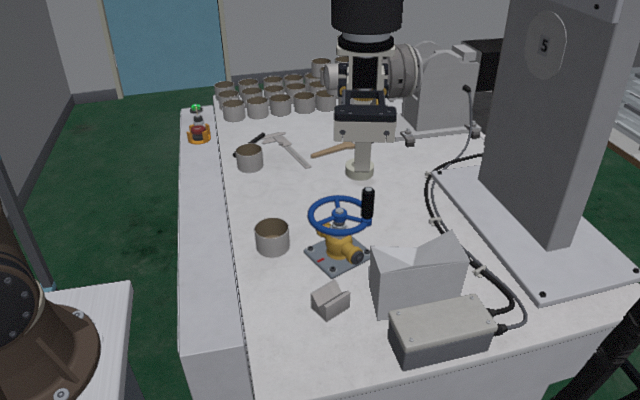

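```bash
python3 - <<'E'
from h import *
cam=r.camera_model('wrist')
print(atz(cam,[312,194],.1595),atz(cam,[321,225],.01),atz(cam,[295.5,225],.104))
im=cv2.imread('pics/bwrist.png')
cv2.imwrite('pics/bz.png',cv2.resize(im[130:270,220:380],None,fx=4.5,fy=4,interpolation=cv2.INTER_CUBIC))
tool([.5645,.1055,.132])
E
```

```text
[0.56259785 0.10577311 0.1595    ] [0.48552984 0.12235971 0.01      ] [0.52475058 0.13664358 0.104     ]
t 3.7667 p [0.5492 0.1029 0.2404] F [-0.1 -0.1  0.4] w 0.0881
axes cols
 [[ 0.007 -0.295 -0.955]
 [ 0.007 -0.955  0.295]
 [-1.    -0.009 -0.004]] joints [ 31.   9. -14.  -0. -66.  42.]
units [ 5.43 -0.3  -0.67]
```

View pics/bz.png

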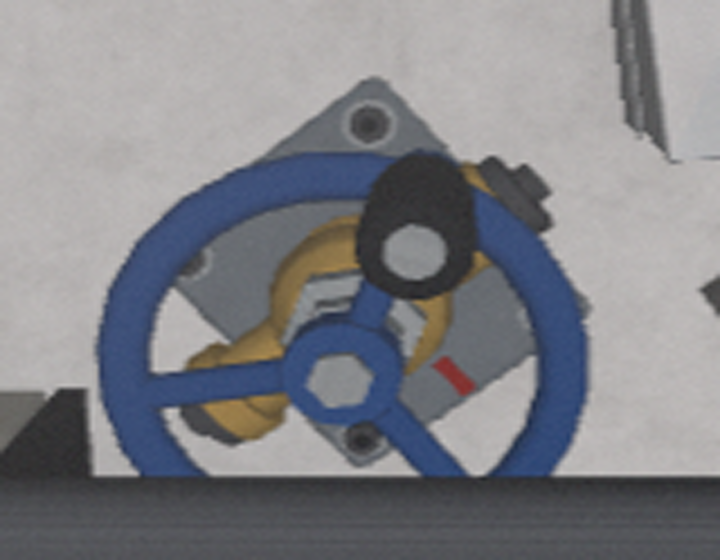

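The zoomed wrist view shows the handle top at about (312,192), the hub nut at (295,225) and the red mark at (321,225). These agree with handle ≈ (0.565,0.105) and hub ≈ (0.523,0.133). I'll descend with the jaws open.

>>> arm_command --plan '[{"dx": 0,"dy": -0.15,"dz": -0.35,"wx": 0,"wy": -0.06,"wz": 0.11},{"dx": 0.3,"dy": -0.15,"dz": -0.35,"wx": 0,"wy": 0,"wz": 0},{"dx": 0.75,"dy": 0,"dz": 0,"wx": 0,"wy": 0,"wz": 0},{"dx": 0.75,"dy": 0,"dz": 0,"wx": 0,"wy": 0,"wz": 0},{"dx": 0.75,"dy": 0,"dz": 0,"wx": 0,"wy": 0,"wz": 0},{"dx": 0.75,"dy": 0,"dz": 0,"wx": 0,"wy": 0,"wz": 0},{"dx": 0.75,"dy": 0,"dz": 0,"wx": 0,"wy": 0,"wz": 0},{"dx": 0.5,"dy": 0,"dz": 0,"wx": 0,"wy": 0,"wz": 0},{"dx": 0,"dy": 0,"dz": 0,"wx": 0,"wy": 0,"wz": 0}]'

```text
time_s: 4.52
tcp_pos: [0.57, 0.1076, 0.1436]
eef_rot: [-160.7, 89.9, 2.4]
contact_force: [-0.7, -0.2, -0.1]
gripper_width: 0.0874
```

```bash
python3 - <<'E'
from h import *
tool([.5645,.1055,.132])
im,d=r.capture('wrist'); save('c',im)
E
```

```text
t 4.5167 p [0.57   0.1076 0.1436] F [-0.7 -0.2 -0.1] w 0.0874
axes cols
 [[ 0.001 -0.292 -0.956]
 [ 0.    -0.956  0.292]
 [-1.    -0.    -0.001]] joints [ 30.  16. -19.   0. -55.  43.]
units [0.58 0.18 0.24]
```

View pics/c.png

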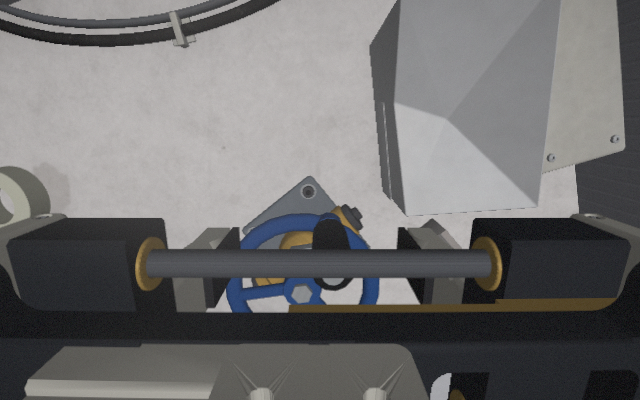

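```bash
python3 - <<'E'
from h import *
cam=r.camera_model('wrist')
print(atz(cam,[333,275],.1595),atz(cam,[302,293],.104))
im=cv2.imread('pics/c.png')
cv2.imwrite('pics/cz.png',cv2.resize(im[200:320,220:400],None,fx=4,fy=4,interpolation=cv2.INTER_CUBIC))
E
```

```text
[0.56362118 0.1031704  0.1595    ] [0.52644232 0.13409421 0.104     ]
```

View pics/cz.png

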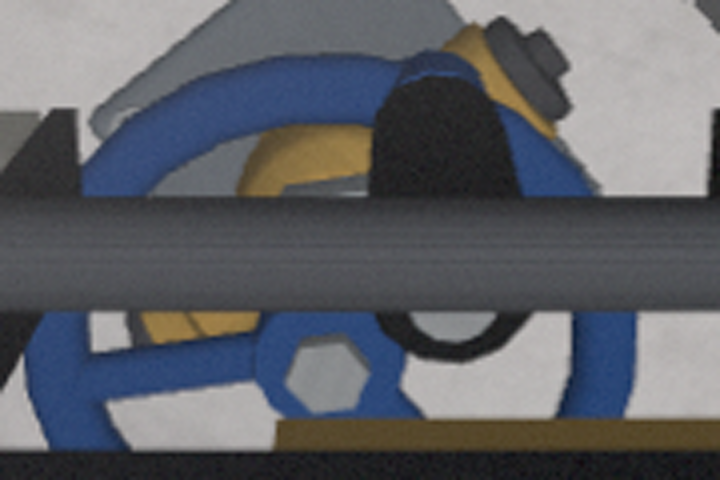

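>>> arm_command --plan '[{"dx": 0.3,"dy": 0.27,"dz": 0.17,"wx": 0,"wy": 0,"wz": 0},{"dx": 0.3,"dy": 0,"dz": 0,"wx": 0,"wy": 0,"wz": 0},{"dx": 0,"dy": 0,"dz": 0,"wx": 0,"wy": 0,"wz": 0}]'

```text
time_s: 4.82
tcp_pos: [0.5667, 0.1036, 0.1329]
eef_rot: [-152.6, 89.8, 10.5]
contact_force: [-0.3, -0.1, -0.1]
gripper_width: 0.0878
```

>>> arm_command --plan '[{"dx": 0,"dy": 0,"dz": 0,"wx": 0,"wy": 0,"wz": 0},{"dx": 0,"dy": 0,"dz": 0,"wx": 0,"wy": 0,"wz": 0},{"dx": 0,"dy": 0,"dz": 0,"wx": 0,"wy": 0,"wz": 0},{"dx": 0,"dy": 0,"dz": 0,"wx": 0,"wy": 0,"wz": 0},{"dx": 0,"dy": 0,"dz": 0,"wx": 0,"wy": 0,"wz": 0},{"dx": 0,"dy": 0,"dz": 0,"wx": 0,"wy": 0,"wz": 0},{"dx": 0,"dy": 0,"dz": 0,"wx": 0,"wy": 0,"wz": 0},{"dx": 0,"dy": 0,"dz": 0,"wx": 0,"wy": 0,"wz": 0},{"dx": 0,"dy": 0,"dz": 0,"wx": 0,"wy": 0,"wz": 0},{"dx": 0,"dy": 0,"dz": 0,"wx": 0,"wy": 0,"wz": 0}]' --fingers 1 --force 25

```text
time_s: 5.65
tcp_pos: [0.5679, 0.1041, 0.1358]
eef_rot: [-145.8, 89.5, 17.2]
contact_force: [-0.6, -1.6, 0.1]
gripper_width: 0.0267
```

```bash
python3 w.py d
```

```text
t 5.65 p [0.5679 0.1041 0.1358] F [-0.6 -1.6  0.1] w 0.0267
axes cols
 [[ 0.008 -0.291 -0.957]
 [ 0.003 -0.957  0.291]
 [-1.    -0.005 -0.007]] joints [ 30.  16. -20.   0. -53.  43.]
wrist wheel_hub 0.86 [295.4, 293.0] [0.525  0.1353 0.094 ]
wrist valve_handle 0.74 [319.9, 254.4] [0.5653 0.105  0.1325]
side wheel_hub 0.61 [340.7, 213.0] [0.5293 0.1375 0.094 ]
side valve_handle 0.38 [366.0, 202.0] [0.5632 0.1068 0.1325]
scene wheel_hub 0.77 [357.3, 197.5] [0.5192 0.1303 0.094 ]
```

View pics/dside.png

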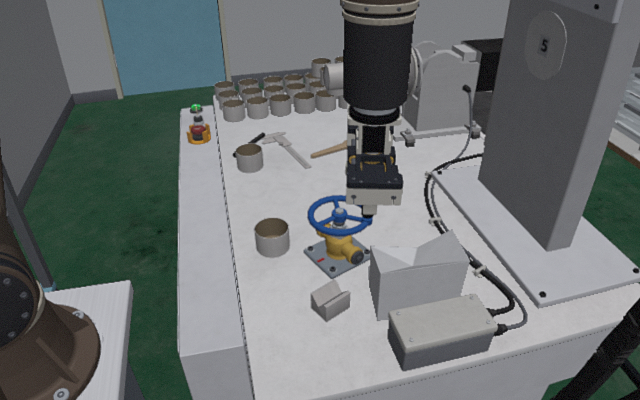

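View pics/dwrist.png

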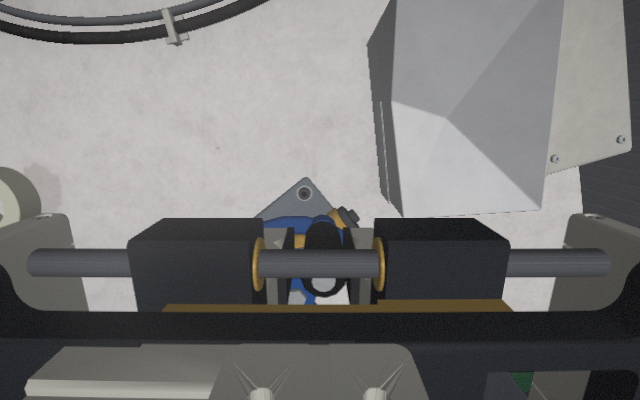

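>>> arm_command --plan '[{"dx": 0.15,"dy": 0,"dz": 0.05,"wx": 0,"wy": -0.08,"wz": 0.06},{"dx": 0,"dy": 0,"dz": 0,"wx": 0,"wy": 0,"wz": 0},{"dx": 0,"dy": 0,"dz": 0,"wx": 0,"wy": 0,"wz": 0},{"dx": 0,"dy": 0,"dz": 0,"wx": 0,"wy": 0,"wz": 0}]'

```text
time_s: 6.43
tcp_pos: [0.569, 0.1055, 0.1357]
eef_rot: [-147.3, 89.7, 15.8]
contact_force: [-0.4, -0.6, 2.4]
gripper_width: 0.0212
```

```bash
python3 -c "
from h import *
tool()"
```

```text
t 6.4333 p [0.569  0.1055 0.1357] F [-0.4 -0.6  2.4] w 0.0212
axes cols
 [[ 0.006 -0.29  -0.957]
 [ 0.002 -0.957  0.29 ]
 [-1.    -0.003 -0.005]] joints [ 30.  16. -20.   0. -54.  43.]
```

Gripped: the opening is 21 mm on a 22 mm grip. I'll print a tangential plan and start with a short clockwise test.

```bash
cat > plan.py <<'E'
from h import *
import sys
# usage: cx cy step N  (step signed rad; ccw +)
cx,cy,st,N=float(sys.argv[1]),float(sys.argv[2]),float(sys.argv[3]),int(sys.argv[4])
s=r.get_state(); R=Ro.from_euler('xyz',s['eef_rot'],degrees=True).as_matrix()
p=s['tcp_pos']; C=np.array([cx,cy]); v=p[:2]-C; a=np.arctan2(v[1],v[0])
print('t',s['time_s'],'p',p.round(4),'F',s['contact_force'].round(1),'M',s['moment'].round(2),'w',round(s['gripper_width'],4),'rad',np.hypot(*v).round(4),'ang',np.degrees(a).round(1))
ty=np.arctan2(R[1,1],R[0,1]); print('xaxis',R[:,0].round(3),'yaw jaw',np.degrees(ty).round(1),'j',s['joints'].round(0))
R0=R
w=np.cross(R0[:,0],[0,0,-1]); print('tilt corr w share',(R0.T@w/.08).round(2))
q=C+.05*np.array([np.cos(a),np.sin(a)])
for k in range(N):
    b=a+st*(k+1); n=C+.05*np.array([np.cos(b),np.sin(b)])
    d=n-q; q=n
    u=R0.T@np.array([d[0],d[1],0])/.02; print(k,u[1:].round(2))
E
python3 plan.py .5265 .1340 -0.12 10
```

```text
t 6.4333 p [0.569  0.1055 0.1357] F [-0.4 -0.6  2.4] M [-0.79  0.23 -0.01] w 0.0212 rad 0.0512 ang -33.8
xaxis [ 0.006  0.002 -1.   ] yaw jaw -106.8 j [ 30.  16. -20.   0. -54.  43.]
tilt corr w share [ 0.   -0.06  0.04]
0 [0.28 0.1 ]
1 [0.27 0.14]
2 [0.25 0.17]
3 [0.23 0.2 ]
4 [0.2  0.22]
5 [0.17 0.24]
6 [0.14 0.26]
7 [0.11 0.28]
8 [0.08 0.29]
9 [0.04 0.3 ]
```

>>> arm_command --plan '[{"dx": 0.03,"dy": 0.28,"dz": 0.1,"wx": 0,"wy": -0.04,"wz": 0.03},{"dx": 0.03,"dy": 0.27,"dz": 0.14,"wx": 0,"wy": 0,"wz": 0},{"dx": 0.03,"dy": 0.25,"dz": 0.17,"wx": 0,"wy": 0,"wz": 0},{"dx": 0.03,"dy": 0.23,"dz": 0.2,"wx": 0,"wy": 0,"wz": 0},{"dx": 0.03,"dy": 0.2,"dz": 0.22,"wx": 0,"wy": 0,"wz": 0}]'

```text
time_s: 6.85
tcp_pos: [0.5512, 0.0891, 0.1356]
eef_rot: [-144.0, 89.1, 19.3]
contact_force: [4.6, -2.3, 4.8]
gripper_width: 0.0214
```

```bash
python3 plan.py .5265 .1340 -0.12 10
```

```text
t 6.85 p [0.5512 0.0891 0.1356] F [ 4.6 -2.3  4.8] M [-0.7  -1.15 -0.02] w 0.0214 rad 0.0513 ang -61.2
xaxis [ 0.014  0.005 -1.   ] yaw jaw -106.7 j [ 29.  14. -23.   0. -52.  44.]
tilt corr w share [ 0.   -0.15  0.11]
0 [0.2  0.22]
1 [0.17 0.25]
2 [0.14 0.26]
3 [0.11 0.28]
4 [0.08 0.29]
5 [0.04 0.3 ]
6 [0.  0.3]
7 [-0.03  0.3 ]
8 [-0.07  0.29]
9 [-0.1   0.28]
```

```bash
sed -i 's/u=R0.T@np.array(\[d\[0\],d\[1\],0\])\/.02/u=1.2*R0.T@np.array([d[0],d[1],0])\/.02/' plan.py; python3 plan.py .5265 .1340 -0.12 14
```

```text
t 6.85 p [0.5512 0.0891 0.1356] F [ 4.6 -2.3  4.8] M [-0.7  -1.15 -0.02] w 0.0214 rad 0.0513 ang -61.2
xaxis [ 0.014  0.005 -1.   ] yaw jaw -106.7 j [ 29.  14. -23.   0. -52.  44.]
tilt corr w share [ 0.   -0.15  0.11]
0 [0.24 0.27]
1 [0.21 0.29]
2 [0.17 0.32]
3 [0.13 0.33]
4 [0.09 0.35]
5 [0.05 0.36]
6 [0.01 0.36]
7 [-0.04  0.36]
8 [-0.08  0.35]
9 [-0.12  0.34]
10 [-0.16  0.32]
11 [-0.2  0.3]
12 [-0.23  0.27]
13 [-0.26  0.24]
```

>>> arm_command --plan '[{"dx": 0.03,"dy": 0.24,"dz": 0.27,"wx": 0,"wy": -0.1,"wz": 0.06},{"dx": 0.03,"dy": 0.21,"dz": 0.29,"wx": 0,"wy": -0.1,"wz": 0.06},{"dx": 0.03,"dy": 0.17,"dz": 0.32,"wx": 0,"wy": -0.05,"wz": 0.02},{"dx": 0.03,"dy": 0.13,"dz": 0.33,"wx": 0,"wy": -0.05,"wz": 0.02},{"dx": 0.03,"dy": 0.09,"dz": 0.35,"wx": 0,"wy": -0.05,"wz": 0.02},{"dx": 0.03,"dy": 0.05,"dz": 0.36,"wx": 0,"wy": -0.05,"wz": 0.02},{"dx": 0.03,"dy": 0.01,"dz": 0.36,"wx": 0,"wy": -0.05,"wz": 0.02},{"dx": 0.03,"dy": -0.04,"dz": 0.36,"wx": 0,"wy": -0.05,"wz": 0.02},{"dx": 0.03,"dy": -0.08,"dz": 0.35,"wx": 0,"wy": -0.05,"wz": 0.02},{"dx": 0.03,"dy": -0.12,"dz": 0.34,"wx": 0,"wy": -0.05,"wz": 0.02}]'

```text
time_s: 7.68
tcp_pos: [0.4875, 0.102, 0.1357]
eef_rot: [-21.2, 88.8, 142.3]
contact_force: [8.8, 4.4, -1.1]
gripper_width: 0.0214
```

```bash
python3 plan.py .5265 .1340 -0.12 14
```

```text
t 7.6833 p [0.4875 0.102  0.1357] F [ 8.8  4.4 -1.1] M [ 1.17 -3.79 -0.09] w 0.0214 rad 0.0504 ang -140.6
xaxis [-0.016  0.012 -1.   ] yaw jaw -106.6 j [ 34.  10. -28.  -1. -52.  41.]
tilt corr w share [0.   0.24 0.09]
0 [-0.22  0.29]
1 [-0.25  0.26]
2 [-0.28  0.23]
3 [-0.31  0.19]
4 [-0.33  0.15]
5 [-0.34  0.11]
6 [-0.35  0.07]
7 [-0.36  0.03]
8 [-0.36 -0.02]
9 [-0.35 -0.06]
10 [-0.35 -0.1 ]
11 [-0.33 -0.14]
12 [-0.31 -0.18]
13 [-0.29 -0.22]
```

```bash
sed -i 's/u=1.2\*/u=1.07*/' plan.py; python3 plan.py .5265 .1340 -0.135 14
```

```text
t 7.6833 p [0.4875 0.102  0.1357] F [ 8.8  4.4 -1.1] M [ 1.17 -3.79 -0.09] w 0.0214 rad 0.0504 ang -140.6
xaxis [-0.016  0.012 -1.   ] yaw jaw -106.6 j [ 34.  10. -28.  -1. -52.  41.]
tilt corr w share [0.   0.24 0.09]
0 [-0.22  0.28]
1 [-0.26  0.25]
2 [-0.29  0.22]
3 [-0.32  0.17]
4 [-0.34  0.13]
5 [-0.35  0.08]
6 [-0.36  0.04]
7 [-0.36 -0.01]
8 [-0.36 -0.06]
9 [-0.34 -0.11]
10 [-0.33 -0.15]
11 [-0.3 -0.2]
12 [-0.27 -0.24]
13 [-0.24 -0.27]
```

>>> arm_command --plan '[{"dx": 0,"dy": -0.22,"dz": 0.28,"wx": 0,"wy": 0.08,"wz": 0.03},{"dx": 0,"dy": -0.26,"dz": 0.25,"wx": 0,"wy": 0.08,"wz": 0.03},{"dx": 0,"dy": -0.29,"dz": 0.22,"wx": 0,"wy": 0.06,"wz": 0.03},{"dx": 0,"dy": -0.32,"dz": 0.17,"wx": 0,"wy": 0,"wz": 0},{"dx": 0,"dy": -0.34,"dz": 0.13,"wx": 0,"wy": 0,"wz": 0},{"dx": 0,"dy": -0.35,"dz": 0.08,"wx": 0,"wy": 0,"wz": 0},{"dx": 0,"dy": -0.36,"dz": 0.04,"wx": 0,"wy": 0,"wz": 0},{"dx": 0,"dy": -0.36,"dz": -0.01,"wx": 0,"wy": 0,"wz": 0},{"dx": 0,"dy": -0.36,"dz": -0.06,"wx": 0,"wy": 0,"wz": 0},{"dx": 0,"dy": -0.34,"dz": -0.11,"wx": 0,"wy": 0,"wz": 0}]'

```text
time_s: 8.52
tcp_pos: [0.4889, 0.1653, 0.1356]
eef_rot: [148.7, 89.2, -47.7]
contact_force: [2.1, -5.5, 8.4]
gripper_width: 0.0216
```

```bash
python3 plan.py .5265 .1340 -0.135 16
```

```text
t 8.5167 p [0.4889 0.1653 0.1356] F [ 2.1 -5.5  8.4] M [-1.88 -0.81  0.01] w 0.0216 rad 0.049 ang 140.2
xaxis [ 0.009 -0.01  -1.   ] yaw jaw -106.4 j [ 41.  11. -28.   1. -51.  32.]
tilt corr w share [ 0.   -0.15 -0.09]
0 [-0.32 -0.17]
1 [-0.3  -0.21]
2 [-0.26 -0.24]
3 [-0.23 -0.28]
4 [-0.19 -0.31]
5 [-0.15 -0.33]
6 [-0.1  -0.35]
7 [-0.05 -0.36]
8 [-0.01 -0.36]
9 [ 0.04 -0.36]
10 [ 0.09 -0.35]
11 [ 0.14 -0.33]
12 [ 0.18 -0.31]
13 [ 0.22 -0.28]
14 [ 0.26 -0.25]
15 [ 0.29 -0.22]
```

>>> arm_command --plan '[{"dx": 0,"dy": -0.32,"dz": -0.17,"wx": 0,"wy": -0.08,"wz": -0.05},{"dx": 0,"dy": -0.3,"dz": -0.21,"wx": 0,"wy": -0.07,"wz": -0.04},{"dx": 0,"dy": -0.26,"dz": -0.24,"wx": 0,"wy": 0,"wz": 0},{"dx": 0,"dy": -0.23,"dz": -0.28,"wx": 0,"wy": 0,"wz": 0},{"dx": 0,"dy": -0.19,"dz": -0.31,"wx": 0,"wy": 0,"wz": 0},{"dx": 0,"dy": -0.15,"dz": -0.33,"wx": 0,"wy": 0,"wz": 0},{"dx": 0,"dy": -0.1,"dz": -0.35,"wx": 0,"wy": 0,"wz": 0},{"dx": 0,"dy": -0.05,"dz": -0.36,"wx": 0,"wy": 0,"wz": 0},{"dx": 0,"dy": -0.01,"dz": -0.36,"wx": 0,"wy": 0,"wz": 0},{"dx": 0,"dy": 0.04,"dz": -0.36,"wx": 0,"wy": 0,"wz": 0},{"dx": 0,"dy": 0.09,"dz": -0.35,"wx": 0,"wy": 0,"wz": 0},{"dx": 0,"dy": 0.14,"dz": -0.33,"wx": 0,"wy": 0,"wz": 0}]'

```text
time_s: 9.52
tcp_pos: [0.5556, 0.1739, 0.1357]
eef_rot: [2.6, 89.1, 166.3]
contact_force: [1.1, 6.0, 4.1]
gripper_width: 0.0213
```

```bash
python3 plan.py .5265 .1340 -0.135 16
```

```text
t 9.5167 p [0.5556 0.1739 0.1357] F [1.1 6.  4.1] M [ 2.17 -0.65 -0.08] w 0.0213 rad 0.0494 ang 53.9
xaxis [-0.015  0.004 -1.   ] yaw jaw -106.3 j [ 36.  17. -18.  -1. -55.  38.]
tilt corr w share [ 0.    0.19 -0.01]
0 [ 0.15 -0.33]
1 [ 0.19 -0.31]
2 [ 0.23 -0.28]
3 [ 0.26 -0.25]
4 [ 0.29 -0.21]
5 [ 0.32 -0.17]
6 [ 0.34 -0.12]
7 [ 0.35 -0.08]
8 [ 0.36 -0.03]
9 [0.36 0.02]
10 [0.35 0.07]
11 [0.34 0.12]
12 [0.32 0.16]
13 [0.3 0.2]
14 [0.27 0.24]
15 [0.23 0.28]
```

>>> arm_command --plan '[{"dx": 0,"dy": 0.15,"dz": -0.33,"wx": 0,"wy": 0.08,"wz": 0},{"dx": 0,"dy": 0.19,"dz": -0.31,"wx": 0,"wy": 0.08,"wz": 0},{"dx": 0,"dy": 0.23,"dz": -0.28,"wx": 0,"wy": 0,"wz": 0},{"dx": 0,"dy": 0.26,"dz": -0.25,"wx": 0,"wy": 0,"wz": 0},{"dx": 0,"dy": 0.29,"dz": -0.21,"wx": 0,"wy": 0,"wz": 0},{"dx": 0,"dy": 0.32,"dz": -0.17,"wx": 0,"wy": 0,"wz": 0},{"dx": 0,"dy": 0.34,"dz": -0.12,"wx": 0,"wy": 0,"wz": 0},{"dx": 0,"dy": 0.35,"dz": -0.08,"wx": 0,"wy": 0,"wz": 0},{"dx": 0,"dy": 0.36,"dz": -0.03,"wx": 0,"wy": 0,"wz": 0},{"dx": 0,"dy": 0.36,"dz": 0.02,"wx": 0,"wy": 0,"wz": 0},{"dx": 0,"dy": 0.35,"dz": 0.07,"wx": 0,"wy": 0,"wz": 0},{"dx": 0,"dy": 0.34,"dz": 0.12,"wx": 0,"wy": 0,"wz": 0}]'

```text
time_s: 10.52
tcp_pos: [0.56, 0.0949, 0.1355]
eef_rot: [-8.9, 89.4, 154.8]
contact_force: [-8.3, 13.2, 11.1]
gripper_width: 0.0218
```

```bash
python3 plan.py .5265 .1340 -0.135 16
```

```text
t 10.5167 p [0.56   0.0949 0.1355] F [-8.3 13.2 11.1] M [ 4.6   2.59 -0.07] w 0.0218 rad 0.0515 ang -49.4
xaxis [-0.01   0.005 -1.   ] yaw jaw -106.3 j [ 29.  16. -20.  -1. -54.  45.]
tilt corr w share [0.   0.13 0.02]
0 [0.29 0.22]
1 [0.26 0.25]
2 [0.22 0.29]
3 [0.18 0.31]
4 [0.14 0.33]
5 [0.09 0.35]
6 [0.04 0.36]
7 [-0.01  0.36]
8 [-0.06  0.36]
9 [-0.1   0.35]
10 [-0.15  0.33]
11 [-0.19  0.31]
12 [-0.23  0.28]
13 [-0.27  0.24]
14 [-0.3   0.21]
15 [-0.32  0.16]
```

>>> arm_command --plan '[{"dx": 0,"dy": 0.27,"dz": 0.24,"wx": 0,"wy": 0.06,"wz": 0.01},{"dx": 0,"dy": 0.25,"dz": 0.27,"wx": 0,"wy": 0.06,"wz": 0.01},{"dx": 0,"dy": 0.21,"dz": 0.29,"wx": 0,"wy": 0,"wz": 0},{"dx": 0,"dy": 0.18,"dz": 0.31,"wx": 0,"wy": 0,"wz": 0},{"dx": 0,"dy": 0.14,"dz": 0.33,"wx": 0,"wy": 0,"wz": 0},{"dx": 0,"dy": 0.09,"dz": 0.35,"wx": 0,"wy": 0,"wz": 0},{"dx": 0,"dy": 0.04,"dz": 0.36,"wx": 0,"wy": 0,"wz": 0},{"dx": 0,"dy": -0.01,"dz": 0.36,"wx": 0,"wy": 0,"wz": 0},{"dx": 0,"dy": -0.06,"dz": 0.36,"wx": 0,"wy": 0,"wz": 0},{"dx": 0,"dy": -0.1,"dz": 0.35,"wx": 0,"wy": 0,"wz": 0},{"dx": 0,"dy": -0.15,"dz": 0.33,"wx": 0,"wy": 0,"wz": 0}]'

```text
time_s: 11.43
tcp_pos: [0.487, 0.1027, 0.1357]
eef_rot: [-116.7, 88.6, 46.9]
contact_force: [10.6, 5.4, -5.9]
gripper_width: 0.0215
```

```bash
python3 plan.py .5265 .1340 -0.08 8
```

```text
t 11.4333 p [0.487  0.1027 0.1357] F [10.6  5.4 -5.9] M [ 1.34 -3.73 -0.08] w 0.0215 rad 0.0503 ang -141.6
xaxis [ 0.016  0.017 -1.   ] yaw jaw -106.4 j [ 34.   9. -30.  -0. -50.  39.]
tilt corr w share [ 0.   -0.13  0.27]
0 [-0.13  0.17]
1 [-0.14  0.16]
2 [-0.16  0.15]
3 [-0.17  0.13]
4 [-0.18  0.12]
5 [-0.19  0.11]
6 [-0.19  0.09]
7 [-0.2   0.07]
```

>>> arm_command --plan '[{"dx": 0,"dy": -0.13,"dz": 0.17,"wx": 0,"wy": -0.05,"wz": 0.09},{"dx": 0,"dy": -0.14,"dz": 0.16,"wx": 0,"wy": -0.05,"wz": 0.09},{"dx": 0,"dy": -0.16,"dz": 0.15,"wx": 0,"wy": -0.03,"wz": 0.09},{"dx": 0,"dy": -0.17,"dz": 0.13,"wx": 0,"wy": 0,"wz": 0}]'

```text
time_s: 11.77
tcp_pos: [0.48, 0.115, 0.1357]
eef_rot: [153.0, 89.6, -43.3]
contact_force: [19.1, -26.6, -2.9]
gripper_width: 0.0214
```

```bash
python3 plan.py .5265 .1340 -0.08 8
```

```text
t 11.7667 p [0.48   0.115  0.1357] F [ 19.1 -26.6  -2.9] M [-9.52 -7.06  0.  ] w 0.0214 rad 0.0502 ang -157.8
xaxis [ 0.006 -0.005 -1.   ] yaw jaw -106.3 j [ 37.   9. -30.   1. -51.  37.]
tilt corr w share [ 0.   -0.08 -0.04]
0 [-0.17  0.13]
1 [-0.18  0.11]
2 [-0.19  0.1 ]
3 [-0.2   0.08]
4 [-0.2   0.07]
5 [-0.21  0.05]
6 [-0.21  0.03]
7 [-0.21  0.02]
```

>>> arm_command --plan '[{"dx": 0,"dy": -0.17,"dz": 0.08,"wx": 0,"wy": -0.04,"wz": 0},{"dx": 0,"dy": -0.17,"dz": 0.08,"wx": 0,"wy": -0.04,"wz": 0}]'

```text
time_s: 11.93
tcp_pos: [0.4799, 0.1149, 0.1357]
eef_rot: [108.2, 89.1, -88.0]
contact_force: [14.8, -17.1, 0.2]
gripper_width: 0.0214
```

```bash
python3 plan.py .5265 .1340 0.08 2;  python3 w.py e
```

```text
t 11.9333 p [0.4799 0.1149 0.1357] F [ 14.8 -17.1   0.2] M [-5.89 -5.7   0.06] w 0.0214 rad 0.0503 ang -157.7
xaxis [ 0.001 -0.016 -1.   ] yaw jaw -106.2 j [ 37.   9. -30.   1. -51.  36.]
tilt corr w share [ 0.   -0.06 -0.19]
0 [ 0.16 -0.14]
1 [ 0.15 -0.15]
t 11.9333 p [0.4799 0.1149 0.1357] F [ 14.8 -17.1   0.2] w 0.0214
axes cols
 [[ 0.001 -0.279 -0.96 ]
 [-0.016 -0.96   0.279]
 [-1.     0.015 -0.005]] joints [ 37.   9. -30.   1. -51.  36.]
wrist wheel_hub 0.71 [270.0, 171.2] [0.5236 0.1343 0.094 ]
wrist valve_handle 0.82 [317.9, 248.6] [0.4808 0.1157 0.1325]
side wheel_hub 0.97 [341.7, 216.1] [0.5285 0.1285 0.094 ]
side valve_handle 0.49 [316.3, 206.1] [0.4809 0.1156 0.1325]
scene wheel_hub 0.64 [354.5, 196.6] [0.525  0.1331 0.094 ]
scene valve_handle 0.72 [377.2, 184.6] [0.4802 0.1133 0.1325]
```

View pics/ewrist.png

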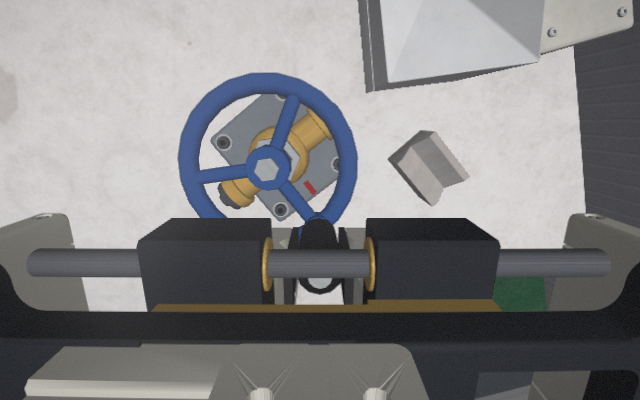

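View pics/eside.png

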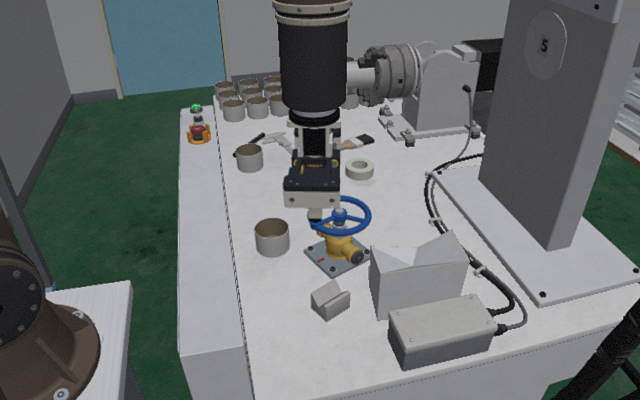

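The wheel is stopped. TCP angle held at −157.8/−157.7° while 22–33 N pushed clockwise, and the handle sits over the red mark. Now I'll back off counter-clockwise by 720°.

```bash
sed -i "s/print(k,u\[1:\].round(2))/print(*u[1:].round(2),end=' | ')/" plan.py; python3 plan.py .5265 .1340 0.135 14
```

```text
t 12.3833 p [0.4799 0.1148 0.1357] F [ 15.  -16.4  -0.1] M [-5.64 -5.4   0.08] w 0.0215 rad 0.0503 ang -157.6
xaxis [ 0.001 -0.015 -1.   ] yaw jaw -106.3 j [ 37.   9. -30.   1. -51.  36.]
tilt corr w share [ 0.   -0.06 -0.18]
0.27 -0.24 | 0.23 -0.28 | 0.19 -0.31 | 0.15 -0.33 | 0.1 -0.35 | 0.06 -0.36 | 0.01 -0.36 | -0.04 -0.36 | -0.09 -0.35 | -0.14 -0.33 | -0.18 -0.31 | -0.22 -0.29 | -0.26 -0.25 | -0.29 -0.22 |
```

>>> arm_command --plan '[{"dx": 0,"dy": 0.27,"dz": -0.24,"wx": 0,"wy": -0.03,"wz": -0.09},{"dx": 0,"dy": 0.23,"dz": -0.28,"wx": 0,"wy": -0.03,"wz": -0.09},{"dx": 0,"dy": 0.19,"dz": -0.31,"wx": 0,"wy": 0,"wz": 0},{"dx": 0,"dy": 0.15,"dz": -0.33,"wx": 0,"wy": 0,"wz": 0},{"dx": 0,"dy": 0.1,"dz": -0.35,"wx": 0,"wy": 0,"wz": 0},{"dx": 0,"dy": 0.06,"dz": -0.36,"wx": 0,"wy": 0,"wz": 0},{"dx": 0,"dy": 0.01,"dz": -0.36,"wx": 0,"wy": 0,"wz": 0},{"dx": 0,"dy": -0.04,"dz": -0.36,"wx": 0,"wy": 0,"wz": 0},{"dx": 0,"dy": -0.09,"dz": -0.35,"wx": 0,"wy": 0,"wz": 0},{"dx": 0,"dy": -0.14,"dz": -0.33,"wx": 0,"wy": 0,"wz": 0},{"dx": 0,"dy": -0.18,"dz": -0.31,"wx": 0,"wy": 0,"wz": 0},{"dx": 0,"dy": -0.22,"dz": -0.29,"wx": 0,"wy": 0,"wz": 0}]'

```text
time_s: 13.38
tcp_pos: [0.5493, 0.0883, 0.1355]
eef_rot: [-78.5, 89.2, 85.0]
contact_force: [-5.9, 6.3, 11.1]
gripper_width: 0.0216
```

```bash
python3 plan.py .5265 .1340 0.135 14
```

```text
t 13.3833 p [0.5493 0.0883 0.1355] F [-5.9  6.3 11.1] M [ 2.03  2.34 -0.  ] w 0.0216 rad 0.0511 ang -63.4
xaxis [ 0.001  0.015 -1.   ] yaw jaw -106.5 j [ 29.  14. -22.  -1. -53.  45.]
tilt corr w share [0.   0.04 0.18]
-0.26 -0.25 | -0.29 -0.21 | -0.32 -0.17 | -0.34 -0.12 | -0.35 -0.08 | -0.36 -0.03 | -0.36 0.02 | -0.35 0.07 | -0.34 0.12 | -0.32 0.16 | -0.3 0.2 | -0.27 0.24 | -0.23 0.28 | -0.19 0.3 |
```

>>> arm_command --plan '[{"dx": -0.02,"dy": -0.26,"dz": -0.25,"wx": 0,"wy": 0.02,"wz": 0.09},{"dx": 0,"dy": -0.29,"dz": -0.21,"wx": 0,"wy": 0.02,"wz": 0.09},{"dx": 0,"dy": -0.32,"dz": -0.17,"wx": 0,"wy": 0,"wz": 0},{"dx": 0,"dy": -0.34,"dz": -0.12,"wx": 0,"wy": 0,"wz": 0},{"dx": 0,"dy": -0.35,"dz": -0.08,"wx": 0,"wy": 0,"wz": 0},{"dx": 0,"dy": -0.36,"dz": -0.03,"wx": 0,"wy": 0,"wz": 0},{"dx": 0,"dy": -0.36,"dz": 0.02,"wx": 0,"wy": 0,"wz": 0},{"dx": 0,"dy": -0.35,"dz": 0.07,"wx": 0,"wy": 0,"wz": 0},{"dx": 0,"dy": -0.34,"dz": 0.12,"wx": 0,"wy": 0,"wz": 0},{"dx": 0,"dy": -0.32,"dz": 0.16,"wx": 0,"wy": 0,"wz": 0},{"dx": 0,"dy": -0.3,"dz": 0.2,"wx": 0,"wy": 0,"wz": 0},{"dx": 0,"dy": -0.27,"dz": 0.24,"wx": 0,"wy": 0,"wz": 0},{"dx": 0,"dy": -0.23,"dz": 0.28,"wx": 0,"wy": 0,"wz": 0}]'

```text
time_s: 14.47
tcp_pos: [0.573, 0.1514, 0.1358]
eef_rot: [129.9, 88.8, -66.9]
contact_force: [11.9, 2.5, -2.6]
gripper_width: 0.0216
```

```bash
python3 plan.py .5265 .1340 0.135 14
```

```text
t 14.4667 p [0.573  0.1514 0.1358] F [11.9  2.5 -2.6] M [ 1.17 -4.1   0.07] w 0.0216 rad 0.0496 ang 20.5
xaxis [ 0.008 -0.02  -1.   ] yaw jaw -106.8 j [ 34.  18. -18.   1. -54.  38.]
tilt corr w share [ 0.   -0.17 -0.2 ]
-0.27 0.24 | -0.24 0.27 | -0.2 0.3 | -0.16 0.33 | -0.11 0.34 | -0.06 0.36 | -0.02 0.36 | 0.03 0.36 | 0.08 0.35 | 0.13 0.34 | 0.17 0.32 | 0.21 0.29 | 0.25 0.26 | 0.28 0.22 |
```

>>> arm_command --plan '[{"dx": 0,"dy": -0.27,"dz": 0.24,"wx": 0,"wy": -0.08,"wz": -0.1},{"dx": 0,"dy": -0.24,"dz": 0.27,"wx": 0,"wy": -0.08,"wz": -0.1},{"dx": 0,"dy": -0.2,"dz": 0.3,"wx": 0,"wy": 0,"wz": 0},{"dx": 0,"dy": -0.16,"dz": 0.33,"wx": 0,"wy": 0,"wz": 0},{"dx": 0,"dy": -0.11,"dz": 0.34,"wx": 0,"wy": 0,"wz": 0},{"dx": 0,"dy": -0.06,"dz": 0.36,"wx": 0,"wy": 0,"wz": 0},{"dx": 0,"dy": -0.02,"dz": 0.36,"wx": 0,"wy": 0,"wz": 0},{"dx": 0,"dy": 0.03,"dz": 0.36,"wx": 0,"wy": 0,"wz": 0},{"dx": 0,"dy": 0.08,"dz": 0.35,"wx": 0,"wy": 0,"wz": 0},{"dx": 0,"dy": 0.13,"dz": 0.34,"wx": 0,"wy": 0,"wz": 0},{"dx": 0,"dy": 0.17,"dz": 0.32,"wx": 0,"wy": 0,"wz": 0},{"dx": 0,"dy": 0.21,"dz": 0.29,"wx": 0,"wy": 0,"wz": 0}]'

```text
time_s: 15.47
tcp_pos: [0.4963, 0.1733, 0.1356]
eef_rot: [109.6, 89.2, -87.2]
contact_force: [12.7, -14.5, -0.3]
gripper_width: 0.0216
```

```bash
python3 plan.py .5265 .1340 0.135 14
```

```text
t 15.4667 p [0.4963 0.1733 0.1356] F [ 12.7 -14.5  -0.3] M [-4.58 -5.01  0.11] w 0.0216 rad 0.0496 ang 127.6
xaxis [ 0.001 -0.013 -1.   ] yaw jaw -106.8 j [ 41.  12. -26.   1. -52.  32.]
tilt corr w share [ 0.   -0.06 -0.16]
0.31 0.19 | 0.33 0.15 | 0.35 0.1 | 0.36 0.05 | 0.36 0.0 | 0.36 -0.04 | 0.35 -0.09 | 0.33 -0.14 | 0.31 -0.18 | 0.28 -0.22 | 0.25 -0.26 | 0.22 -0.29 | 0.17 -0.32 | 0.13 -0.34 |
```

>>> arm_command --plan '[{"dx": 0,"dy": 0.31,"dz": 0.18,"wx": 0,"wy": -0.03,"wz": -0.08},{"dx": 0,"dy": 0.33,"dz": 0.14,"wx": 0,"wy": -0.03,"wz": -0.08},{"dx": 0,"dy": 0.35,"dz": 0.09,"wx": 0,"wy": 0,"wz": 0},{"dx": 0,"dy": 0.36,"dz": 0.04,"wx": 0,"wy": 0,"wz": 0},{"dx": 0,"dy": 0.36,"dz": -0.01,"wx": 0,"wy": 0,"wz": 0},{"dx": 0,"dy": 0.36,"dz": -0.05,"wx": 0,"wy": 0,"wz": 0},{"dx": 0,"dy": 0.34,"dz": -0.1,"wx": 0,"wy": 0,"wz": 0},{"dx": 0,"dy": 0.33,"dz": -0.15,"wx": 0,"wy": 0,"wz": 0},{"dx": 0,"dy": 0.31,"dz": -0.19,"wx": 0,"wy": 0,"wz": 0},{"dx": 0,"dy": 0.28,"dz": -0.23,"wx": 0,"wy": 0,"wz": 0},{"dx": 0,"dy": 0.25,"dz": -0.27,"wx": 0,"wy": 0,"wz": 0},{"dx": 0,"dy": 0.21,"dz": -0.3,"wx": 0,"wy": 0,"wz": 0}]'

```text
time_s: 16.47
tcp_pos: [0.4929, 0.096, 0.1357]
eef_rot: [-123.4, 88.6, 40.0]
contact_force: [4.8, 8.8, 1.4]
gripper_width: 0.0215
```

```bash
python3 plan.py .5265 .1340 0.135 14
```

```text
t 16.4667 p [0.4929 0.096  0.1357] F [4.8 8.8 1.4] M [ 2.79 -1.26  0.05] w 0.0215 rad 0.0508 ang -131.5
xaxis [ 0.018  0.015 -1.   ] yaw jaw -106.6 j [ 33.   9. -30.  -0. -50.  40.]
tilt corr w share [ 0.   -0.16  0.25]
0.13 -0.34 | 0.08 -0.35 | 0.03 -0.36 | -0.01 -0.36 | -0.06 -0.36 | -0.11 -0.34 | -0.15 -0.33 | -0.2 -0.3 | -0.24 -0.27 | -0.27 -0.24 | -0.3 -0.2 | -0.32 -0.16 | -0.34 -0.11 | -0.35 -0.07 |
```

>>> arm_command --plan '[{"dx": 0,"dy": 0.13,"dz": -0.34,"wx": 0,"wy": -0.08,"wz": 0.12},{"dx": 0,"dy": 0.08,"dz": -0.35,"wx": 0,"wy": -0.08,"wz": 0.12},{"dx": 0,"dy": 0.03,"dz": -0.36,"wx": 0,"wy": 0,"wz": 0},{"dx": 0,"dy": -0.01,"dz": -0.36,"wx": 0,"wy": 0,"wz": 0},{"dx": 0,"dy": -0.06,"dz": -0.36,"wx": 0,"wy": 0,"wz": 0},{"dx": 0,"dy": -0.11,"dz": -0.34,"wx": 0,"wy": 0,"wz": 0},{"dx": 0,"dy": -0.15,"dz": -0.33,"wx": 0,"wy": 0,"wz": 0},{"dx": 0,"dy": -0.2,"dz": -0.3,"wx": 0,"wy": 0,"wz": 0},{"dx": 0,"dy": -0.24,"dz": -0.27,"wx": 0,"wy": 0,"wz": 0},{"dx": 0,"dy": -0.27,"dz": -0.24,"wx": 0,"wy": 0,"wz": 0},{"dx": 0,"dy": -0.3,"dz": -0.2,"wx": 0,"wy": 0,"wz": 0},{"dx": 0,"dy": -0.32,"dz": -0.16,"wx": 0,"wy": 0,"wz": 0}]'

```text
time_s: 17.47
tcp_pos: [0.5562, 0.0931, 0.1356]
eef_rot: [33.2, 88.6, -163.6]
contact_force: [4.8, -10.5, 5.3]
gripper_width: 0.0214
```

```bash
python3 plan.py .5265 .1340 0.135 14
```

```text
t 17.4667 p [0.5562 0.0931 0.1356] F [  4.8 -10.5   5.3] M [-3.65 -2.27  0.19] w 0.0214 rad 0.0505 ang -54.0
xaxis [-0.023 -0.007 -1.   ] yaw jaw -106.8 j [ 29.  16. -20.  -0. -55.  44.]
tilt corr w share [ 0.    0.25 -0.16]
-0.3 -0.2 | -0.33 -0.16 | -0.34 -0.11 | -0.36 -0.06 | -0.36 -0.01 | -0.36 0.03 | -0.35 0.08 | -0.34 0.13 | -0.32 0.17 | -0.29 0.21 | -0.26 0.25 | -0.22 0.28 | -0.18 0.31 | -0.14 0.33 |
```

>>> arm_command --plan '[{"dx": 0,"dy": -0.3,"dz": -0.2,"wx": 0,"wy": 0.1,"wz": -0.07},{"dx": 0,"dy": -0.33,"dz": -0.16,"wx": 0,"wy": 0.1,"wz": -0.07},{"dx": 0,"dy": -0.34,"dz": -0.11,"wx": 0,"wy": 0,"wz": 0},{"dx": 0,"dy": -0.36,"dz": -0.06,"wx": 0,"wy": 0,"wz": 0},{"dx": 0,"dy": -0.36,"dz": -0.01,"wx": 0,"wy": 0,"wz": 0},{"dx": 0,"dy": -0.36,"dz": 0.03,"wx": 0,"wy": 0,"wz": 0},{"dx": 0,"dy": -0.35,"dz": 0.08,"wx": 0,"wy": 0,"wz": 0},{"dx": 0,"dy": -0.34,"dz": 0.13,"wx": 0,"wy": 0,"wz": 0},{"dx": 0,"dy": -0.32,"dz": 0.17,"wx": 0,"wy": 0,"wz": 0},{"dx": 0,"dy": -0.29,"dz": 0.21,"wx": 0,"wy": 0,"wz": 0},{"dx": 0,"dy": -0.26,"dz": 0.25,"wx": 0,"wy": 0,"wz": 0},{"dx": 0,"dy": -0.22,"dz": 0.28,"wx": 0,"wy": 0,"wz": 0}]'

```text
time_s: 18.47
tcp_pos: [0.5679, 0.1611, 0.1357]
eef_rot: [110.1, 89.5, -87.0]
contact_force: [5.9, 0.5, 2.6]
gripper_width: 0.0216
```

```bash
python3 plan.py .5265 .1340 0.135 14
```

```text
t 18.4667 p [0.5679 0.1611 0.1357] F [5.9 0.5 2.6] M [ 0.52 -2.11  0.02] w 0.0216 rad 0.0495 ang 33.2
xaxis [ 0.    -0.008 -1.   ] yaw jaw -107.1 j [ 35.  18. -18.   0. -54.  38.]
tilt corr w share [ 0.   -0.04 -0.1 ]
-0.21 0.29 | -0.17 0.32 | -0.13 0.34 | -0.08 0.35 | -0.03 0.36 | 0.02 0.36 | 0.07 0.35 | 0.11 0.34 | 0.16 0.32 | 0.2 0.3 | 0.24 0.27 | 0.27 0.24 | 0.3 0.2 | 0.33 0.15 |
```

Total so far is 551°, with 169° remaining.

>>> arm_command --plan '[{"dx": 0,"dy": -0.21,"dz": 0.29,"wx": 0,"wy": -0.02,"wz": -0.05},{"dx": 0,"dy": -0.17,"dz": 0.32,"wx": 0,"wy": -0.02,"wz": -0.05},{"dx": 0,"dy": -0.13,"dz": 0.34,"wx": 0,"wy": 0,"wz": 0},{"dx": 0,"dy": -0.08,"dz": 0.35,"wx": 0,"wy": 0,"wz": 0},{"dx": 0,"dy": -0.03,"dz": 0.36,"wx": 0,"wy": 0,"wz": 0},{"dx": 0,"dy": 0.02,"dz": 0.36,"wx": 0,"wy": 0,"wz": 0},{"dx": 0,"dy": 0.07,"dz": 0.35,"wx": 0,"wy": 0,"wz": 0},{"dx": 0,"dy": 0.11,"dz": 0.34,"wx": 0,"wy": 0,"wz": 0},{"dx": 0,"dy": 0.16,"dz": 0.32,"wx": 0,"wy": 0,"wz": 0},{"dx": 0,"dy": 0.2,"dz": 0.3,"wx": 0,"wy": 0,"wz": 0},{"dx": 0,"dy": 0.24,"dz": 0.27,"wx": 0,"wy": 0,"wz": 0}]'

```text
time_s: 19.38
tcp_pos: [0.4889, 0.1669, 0.1357]
eef_rot: [88.5, 88.8, -108.5]
contact_force: [23.3, -18.2, -7.7]
gripper_width: 0.0216
```

```bash
python3 plan.py .5265 .1340 0.135 14
```

```text
t 19.3833 p [0.4889 0.1669 0.1357] F [ 23.3 -18.2  -7.7] M [-5.95 -8.97  0.21] w 0.0216 rad 0.0499 ang 138.8
xaxis [-0.007 -0.02  -1.   ] yaw jaw -107.1 j [ 41.  11. -27.   1. -53.  31.]
tilt corr w share [ 0.    0.01 -0.27]
0.34 0.13 | 0.35 0.08 | 0.36 0.03 | 0.36 -0.02 | 0.35 -0.07 | 0.34 -0.11 | 0.32 -0.16 | 0.3 -0.2 | 0.27 -0.24 | 0.24 -0.27 | 0.2 -0.3 | 0.15 -0.33 | 0.11 -0.34 | 0.06 -0.36 |
```

>>> arm_command --plan '[{"dx": 0,"dy": 0.34,"dz": 0.1,"wx": 0,"wy": 0,"wz": -0.1},{"dx": 0,"dy": 0.35,"dz": 0.06,"wx": 0,"wy": 0,"wz": -0.1},{"dx": 0,"dy": 0.36,"dz": 0.02,"wx": 0,"wy": 0,"wz": -0.05},{"dx": 0,"dy": 0.36,"dz": -0.03,"wx": 0,"wy": 0,"wz": 0},{"dx": 0,"dy": 0.25,"dz": -0.05,"wx": 0,"wy": 0,"wz": 0}]'

```text
time_s: 19.8
tcp_pos: [0.4765, 0.1339, 0.1357]
eef_rot: [-134.0, 89.7, 28.9]
contact_force: [8.4, 2.3, -2.3]
gripper_width: 0.0218
```

```bash
python3 plan.py .5265 .1340 0.08 8
```

```text
t 19.8 p [0.4765 0.1339 0.1357] F [ 8.4  2.3 -2.3] M [ 0.72 -3.02 -0.06] w 0.0218 rad 0.05 ang -179.9
xaxis [ 0.005  0.003 -1.   ] yaw jaw -107.0 j [ 39.   9. -30.   0. -51.  34.]
tilt corr w share [ 0.   -0.05  0.05]
0.2 -0.07 | 0.2 -0.09 | 0.19 -0.1 | 0.18 -0.12 | 0.17 -0.13 | 0.16 -0.14 | 0.15 -0.16 | 0.13 -0.17 |
```

>>> arm_command --plan '[{"dx": 0,"dy": 0.2,"dz": -0.07,"wx": 0,"wy": -0.04,"wz": 0.04},{"dx": 0,"dy": 0.2,"dz": -0.09,"wx": 0,"wy": 0,"wz": 0},{"dx": 0,"dy": 0.14,"dz": -0.07,"wx": 0,"wy": 0,"wz": 0},{"dx": 0,"dy": 0.07,"dz": -0.04,"wx": 0,"wy": 0,"wz": 0}]'

```text
time_s: 20.13
tcp_pos: [0.4779, 0.1214, 0.1356]
eef_rot: [-104.9, 89.6, 58.0]
contact_force: [4.3, 3.6, 2.2]
gripper_width: 0.0214
```

```bash
python3 plan.py .5265 .1340 0.04 4
```

```text
t 20.1333 p [0.4779 0.1214 0.1356] F [4.3 3.6 2.2] M [ 1.   -1.54  0.  ] w 0.0214 rad 0.0502 ang -165.5
xaxis [ 0.004  0.007 -1.   ] yaw jaw -107.1 j [ 37.   9. -30.  -0. -51.  36.]
tilt corr w share [ 0.   -0.02  0.09]
0.09 -0.06 | 0.09 -0.06 | 0.09 -0.06 | 0.08 -0.07 |
```

>>> arm_command --plan '[{"dx": 0,"dy": 0.09,"dz": -0.06,"wx": 0,"wy": 0,"wz": 0.05},{"dx": 0,"dy": 0.09,"dz": -0.06,"wx": 0,"wy": 0,"wz": 0},{"dx": 0,"dy": 0.06,"dz": -0.04,"wx": 0,"wy": 0,"wz": 0}]'

```text
time_s: 20.38
tcp_pos: [0.4791, 0.1173, 0.1356]
eef_rot: [-105.7, 89.5, 57.2]
contact_force: [3.9, 3.7, 1.6]
gripper_width: 0.0211
```

```bash
python3 plan.py .5265 .1340 0.04 2; python3 w.py f
```

```text
t 20.3833 p [0.4791 0.1173 0.1356] F [3.9 3.7 1.6] M [ 1.12 -1.41  0.03] w 0.0211 rad 0.0503 ang -160.6
xaxis [ 0.005  0.007 -1.   ] yaw jaw -107.1 j [ 36.   9. -30.  -0. -51.  37.]
tilt corr w share [ 0.   -0.03  0.1 ]
0.08 -0.07 | 0.08 -0.07 | t 20.3833 p [0.4791 0.1173 0.1356] F [3.9 3.7 1.6] w 0.0211
axes cols
 [[ 0.005 -0.294 -0.956]
 [ 0.007 -0.956  0.294]
 [-1.    -0.008 -0.002]] joints [ 36.   9. -30.  -0. -51.  37.]
wrist wheel_hub 0.91 [273.2, 166.1] [0.5257 0.1342 0.094 ]
wrist valve_handle 0.8 [316.5, 250.5] [0.4792 0.1193 0.1325]
side wheel_hub 0.65 [343.6, 215.1] [0.5325 0.1305 0.094 ]
side valve_handle 0.6 [313.7, 207.6] [0.4758 0.1125 0.1325]
scene wheel_hub 0.85 [356.5, 198.1] [0.5175 0.133  0.094 ]
scene valve_handle 0.86 [374.0, 187.5] [0.4712 0.1254 0.1325]
```

View pics/fwrist.png

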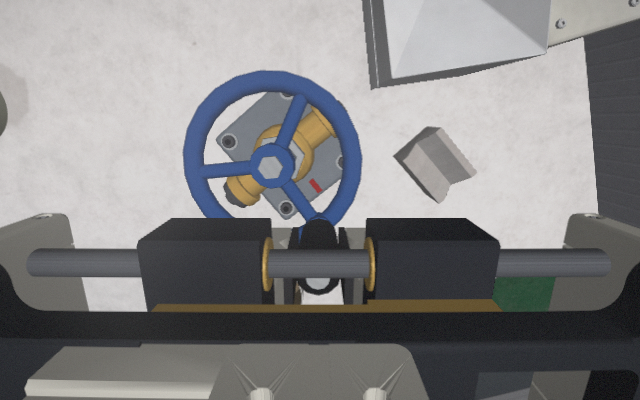

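```bash
cat > ang.py <<'E'
from h import *
import sys
# camera-in-tool from present state
s=r.get_state(); R=Ro.from_euler('xyz',s['eef_rot'],degrees=True).as_matrix(); p=s['tcp_pos']
cam=r.camera_model('wrist'); Rc=np.array(cam['R']);tc=np.array(cam['t'])
Rct=Rc@R; tct=Rc@p+tc   # cam = Rct*tool + tct
def polar(img,cam,Rw,tw,C,z,rs,th):
    P=np.array([[[C[0]+q*np.cos(a),C[1]+q*np.sin(a),z] for a in th] for q in rs]).reshape(-1,3)
    uv=cv2.projectPoints(P,cv2.Rodrigues(Rw)[0],tw,K(cam),np.array(cam['dist'],float))[0].reshape(len(rs),len(th),2).astype(np.float32)
    o=cv2.remap(img,uv[...,0],uv[...,1],cv2.INTER_LINEAR).astype(float)
    return np.clip(o[...,0]-o[...,2],0,80)  # BGR blue-red
def run(name,camn,pose,C,lo,hi):
    img=cv2.imread(f'pics/{name}{camn}.png'); c=r.camera_model(camn)
    if camn=='wrist':
        pp,Rt=pose; Rw=Rct@Rt.T; tw=tct-Rw@pp
    else: Rw=np.array(c['R']);tw=np.array(c['t'])
    th=np.radians(np.arange(lo,hi,.2))
    return th,polar(img,c,Rw,tw,C,.094,np.arange(.022,.040,.001),th).mean(0)
def shift(a,b):
    a=a-a.mean();b=b-b.mean(); best=[]
    for k in range(-60,61):
        x=a[60:-60]; y=b[60+k:len(b)-60+k]; best.append((x@y)/np.sqrt((x@x)*(y@y)))
    k=int(np.argmax(best)); return (k-60)*.2,best[k]
if __name__=='__main__':
    ep=json.load(open('poses.json'))
    n=sys.argv[1]
    g=lambda m:(np.array(ep[m][0]),Ro.from_euler('xyz',ep[m][1],degrees=True).as_matrix())
    for camn,lo,hi in [('wrist',-110,170),('side',-110,130),('scene',-110,130)]:
        for C in [(.5245,.134),(.5265,.134),(.5235,.1325)]:
            _,a=run('e',camn,g('e'),C,lo,hi); _,b=run(n,camn,g(n),C,lo,hi)
            print(camn,C,shift(a,b), 'deg, + = ccw of stop; peaks', (lo+.2*np.argmax(a)).round(1),(lo+.2*np.argmax(b)).round(1))
E
python3 - <<'E'
import sys; sys.path.insert(0,'.')
from h import *
s=r.get_state()
json.dump({'e':[[.4799,.1149,.1357],[108.2,89.1,-88.0]],'f':[s['tcp_pos'].tolist(),s['eef_rot'].tolist()]},open('poses.json','w'))
E
python3 ang.py f; cat poses.json
```

```text
wrist (0.5245, 0.134) (-3.4000000000000004, np.float64(0.9992254780218428)) deg, + = ccw of stop; peaks -34.6 -38.6
wrist (0.5265, 0.134) (-3.6, np.float64(0.9993097226187898)) deg, + = ccw of stop; peaks -34.8 -38.4
wrist (0.5235, 0.1325) (-3.4000000000000004, np.float64(0.9991435304814459)) deg, + = ccw of stop; peaks -31.6 -35.8
side (0.5245, 0.134) (-3.4000000000000004, np.float64(0.8782354074253571)) deg, + = ccw of stop; peaks -39.4 -43.2
side (0.5265, 0.134) (-3.6, np.float64(0.8753395401655385)) deg, + = ccw of stop; peaks -41.0 -44.6
side (0.5235, 0.1325) (-3.4000000000000004, np.float64(0.8898037659019175)) deg, + = ccw of stop; peaks -36.8 -40.2
scene (0.5245, 0.134) (-3.4000000000000004, np.float64(0.993288426358098)) deg, + = ccw of stop; peaks 76.4 -42.8
scene (0.5265, 0.134) (-3.4000000000000004, np.float64(0.9946544399750897)) deg, + = ccw of stop; peaks 80.2 -43.8
scene (0.5235, 0.1325) (-3.0, np.float64(0.9936310722934701)) deg, + = ccw of stop; peaks 75.8 -39.4
{"e": [[0.4799, 0.1149, 0.1357], [108.2, 89.1, -88.0]], "f": [[0.4790957378227621, 0.11722170268772922, 0.1356245505149248], [-107.1731686190355, 89.53101752759734, 55.754722724311534]]}
```

All three cameras put the wheel 3.4° short of two turns, and the arm's own pose says about 3°. I'll nudge it.

>>> arm_command --plan '[{"dx": 0,"dy": 0.07,"dz": -0.06,"wx": 0,"wy": 0,"wz": 0},{"dx": 0,"dy": 0.06,"dz": -0.05,"wx": 0,"wy": 0,"wz": 0}]'

```text
time_s: 21.0
tcp_pos: [0.4799, 0.115, 0.1356]
eef_rot: [-102.3, 89.4, 60.6]
contact_force: [3.8, 3.0, 3.2]
gripper_width: 0.0215
```

```bash
cat > chk.py <<'E'
from h import *
import sys,subprocess
n=sys.argv[1]; s=r.get_state()
d=json.load(open('poses.json')); d[n]=[s['tcp_pos'].tolist(),s['eef_rot'].tolist()]; json.dump(d,open('poses.json','w'))
for c in ['wrist','side','scene']: save(n+c,r.capture(c)[0])
E
python3 chk.py g; python3 plan.py .5265 .1340 0.04 1; python3 ang.py g
```

```text
t 21.15 p [0.4799 0.1149 0.1356] F [3.7 3.2 2.7] M [ 0.97 -1.13  0.05] w 0.0214 rad 0.0503 ang -157.7
xaxis [ 0.005  0.009 -1.   ] yaw jaw -107.1 j [ 36.   9. -30.  -0. -51.  37.]
tilt corr w share [ 0.   -0.03  0.12]
0.08 -0.07 | wrist (0.5245, 0.134) (-0.8, np.float64(0.9996451845166585)) deg, + = ccw of stop; peaks -34.4 -33.8
wrist (0.5265, 0.134) (-0.8, np.float64(0.9996514562672946)) deg, + = ccw of stop; peaks -37.4 -36.2
wrist (0.5235, 0.1325) (-0.8, np.float64(0.9996192617801746)) deg, + = ccw of stop; peaks -30.6 -33.8
side (0.5245, 0.134) (-0.6000000000000001, np.float64(0.993388852505886)) deg, + = ccw of stop; peaks -39.4 -39.6
side (0.5265, 0.134) (-0.6000000000000001, np.float64(0.993736694987239)) deg, + = ccw of stop; peaks -41.0 -41.6
side (0.5235, 0.1325) (-0.6000000000000001, np.float64(0.993224402226754)) deg, + = ccw of stop; peaks -36.8 -37.0
scene (0.5245, 0.134) (-0.6000000000000001, np.float64(0.9993140101190536)) deg, + = ccw of stop; peaks 76.4 75.8
scene (0.5265, 0.134) (-0.6000000000000001, np.float64(0.9994606527071919)) deg, + = ccw of stop; peaks 80.2 -41.8
scene (0.5235, 0.1325) (-0.4, np.float64(0.999289714573142)) deg, + = ccw of stop; peaks 75.8 75.0
```

>>> arm_command --plan '[{"dx": 0,"dy": 0.03,"dz": -0.02,"wx": 0,"wy": 0,"wz": 0}]'

```text
time_s: 21.23
tcp_pos: [0.48, 0.1146, 0.1356]
eef_rot: [-101.7, 89.4, 61.2]
contact_force: [5.2, 3.6, 2.2]
gripper_width: 0.0215
```

```bash
python3 chk.py k; python3 plan.py .5265 .1340 0.04 1; python3 ang.py k | grep 5245; python3 plan.py .5265 .1340 0.04 1
```

```text
t 21.3833 p [0.4801 0.1145 0.1356] F [4.5 4.1 2.1] M [ 0.97 -1.31  0.  ] w 0.0212 rad 0.0503 ang -157.2
xaxis [ 0.005  0.01  -1.   ] yaw jaw -107.1 j [ 36.   9. -30.  -0. -51.  37.]
tilt corr w share [ 0.   -0.03  0.13]
0.08 -0.07 | wrist (0.5245, 0.134) (-0.2, np.float64(0.9993792199081555)) deg, + = ccw of stop; peaks -34.6 -36.6
side (0.5245, 0.134) (0.0, np.float64(0.9982246238046696)) deg, + = ccw of stop; peaks -39.4 -39.0
scene (0.5245, 0.134) (-0.2, np.float64(0.999318342594616)) deg, + = ccw of stop; peaks 76.4 76.6
t 21.3833 p [0.4801 0.1145 0.1356] F [4.5 4.1 2.1] M [ 0.97 -1.31  0.  ] w 0.0212 rad 0.0503 ang -157.2
xaxis [ 0.005  0.01  -1.   ] yaw jaw -107.1 j [ 36.   9. -30.  -0. -51.  37.]
tilt corr w share [ 0.   -0.03  0.13]
0.08 -0.07 |
```

View pics/kside.png

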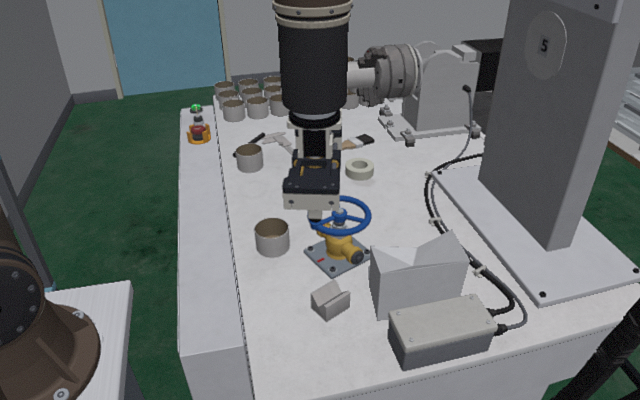

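The wheel is within about 0.2° of the shut reference and standing still. The handle is still gripped at (315,213), and the cup (271,237) and V block (330,298) haven't moved. I'm handing in.

```bash
python3 -c "
from plant import r
print(r.close_job())"
```

```text
the job is handed in; nothing more can be done
None
```

I closed the valve clockwise until it hit its stop, then backed it off counter-clockwise by two full turns. I handed in the job at about 21.4 s with the handle still gripped.

- **Shut:** The wheel hit the stop after about 1.3 turns clockwise. It stayed put while I pushed with 20–33 N, and the handle stood over the red mark.
- **Two turns back:** I counted the turns from the arm's position along the way. At the end, comparing spoke angles with the pictures taken at the stop gave −0.2° (wrist), 0.0° (side) and −0.2° (scene). The arm's own position read +0.5°, a small disagreement I put down to the stop reading being taken under load.
- **Final state:** The grip opening was 21 mm, the force on the tool was about 6 N, and the wheel stood still. The V block and cup look unmoved in the side picture. The highest wrist force I read was about 33 N.
- **Failed or missed:** The first move command was refused for missing keys, and nothing moved. In one check after gripping, the network did not report the handle in the scene camera.

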